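Release the analyser's sample tray with the release pin

TASK

The sample tray of the black analyser is latched shut. Take the release pin out of the blue rack, push its steel rod down through the round hole in the analyser's top until the latch inside trips and the tray springs out, then pull the pin out and leave it standing tip down in the white beaker, with the tray out and the beaker upright on the bench.

Things in the scene. Friction and masses are not known exactly. Their poses are not given: they have to be found in the camera images.
- pin: Release pin: steel rod 8 mm thick, 70 long; above it a metal disc 36 wide, 6 thick; on top a metal handle 20 thick, 60 long, grip 112 above the rod's tip. Origin at the tip, z up the pin. It stands in one of 3 places 75 mm apart in a fixed blue rack 80 mm high: disc on the rack, tip 10 above the bench; lift 80 to clear. A black marker (18 thick, 140 high) and a capped tube stand there too.
- hole (a point): Centre of the round 24 mm hole, at the upper face of the analyser's top (140 mm above the bench); z up, x to the analyser's back. The latch, a steel disc 48 mm wide, lies 45 mm straight below: springy, trips when pushed down 7 mm (4 N), hard stop at 20 mm; so lower the rod's tip 54 to 62 mm below the mouth. Nothing over 5 mm high stands within 65 mm, nothing over 45 mm on the rest of the top.
- tray (a joint): The sample tray, 145 mm wide, low in the front of the analyser (a fixed black box 220 deep, 260 wide, 140 high, front towards the robot within 15 degrees). Value: its travel out of the front in m. 0 is latched shut; once tripped, a spring drives it out to 0.05 within half a second and it stays out.
- beaker: Open white plastic beaker, a plain round cup 84 mm wide at the rim, 80 mm high, wall 4 mm, 250 g, loose on the bench. Origin at the centre of its underside, z up; inner floor about 5 mm above it. The pin, 60 g, leans on the rim when let go.

How it is judged:
By the outcome, as a careful person would: the job done as asked, in the order asked, and still so for the second after the job is handed in, with the robot touching nothing.
It also fails if it takes over 50 s, if anything falls off the work surface, if the arm or the gripper's body presses on something with over 40 N, if the wrist force passes 120 N, or if a joint passes its speed limit or range.

ROBOT

A 7-joint arm with a two-finger parallel gripper is mounted at the origin on the work surface. World frame = base frame: x ahead of the robot, y to its left, z up, the work surface at z = 0. Lengths are in m, angles in rad, forces in N, time in s.
With the tool pointing down it reaches from about 0.4 to 0.85 m from the base axis. Payload 4.4 kg.
Tool frame: the origin (TCP) lies midway between the tips of the shut fingers; the grasp point (between the pads) lies 19 mm behind it (env.grasp_offset is the distance from the TCP to the grasp point, in m); z points along the fingers, y is the line along which they close (so a half turn about z gives the same grasp; the last joint's range is limited). The gripper opens to 94 mm and grips with 3 to 60 N. Pads are 16 mm wide; open, the fingers measure 119 mm over their backs; the gripper's body (75 mm by 177 mm) begins 78 mm behind the grasp point.
Start: joints at [-1.268, 0.628, 0.038, 1.517, -0.027, 0.996, -0.02], TCP at [0.234, 0.606, 0.205] pointing down, gripper open.
Joint ranges: [-3.06, 3.06], [-0.37, 2.12], [-1.25, 1.32], [0.18, 2.47], [-1.1, 4.24], [0.23, 1.98], [-2.94, 2.94]. Speed limits (rad/s): [2.57, 2.57, 3.14, 3.14, 3.14, 3.14, 3.14].

INTERFACE

Orientations are given as [roll, pitch, yaw] about the fixed x, y, z axes, in that order (R = Rz(yaw) Ry(pitch) Rx(roll)).
In Python, from cell import env gives the robot as it stands.
- The arm moves only by the shell command python3 inch.py 'ROWS' [OPENING] [FORCE]. ROWS is rows parted by semicolons, their numbers by spaces, 1 to 8 of them, each of 4 numbers: dx, dy, dz in m, then a turn about the tool's z in rad; each row shifts and turns the commanded pose from where the row before left it, along the tool's axes as they then stand; what a row does not reach is not made up. A row lasts 1/8 s, in which the tool goes at most 0.0625 m and 0.188 rad, less where a joint would pass 70% of its speed; a pose out of reach is approached as far as the arm can. OPENING is the finger opening in m, set as the command begins (- or left out keeps the last). The fingers move at their own pace and stop on an object; FORCE is the grip in N (left out, the last holds). Time passes only in rows, so rows that do not move let the fingers close. It prints the time, the measured TCP pose, the force, the opening and the grip force at its end.
- env.get_obs(): the state, without advancing time (a new reading comes with each control period).
- env.get_image(name): name is "scene" or "top" or "wrist"; returns (picture, depth): 384x512x3 uint8, red, green, blue; 384x512 float32, m along the optical axis (not along the pixel's ray), 0 where there is no reading.
- env.camera_params(name): a dict with "mtx" (3x3 intrinsics, pixels), "k1" (the pictures are not rectified: a ray, as slopes to the right and down, at radius r is drawn at 1 + k1 r^2 times it, then the intrinsics apply), "eye" and "orientation" of the camera in the world; the wrist camera has in their place "mount" (4x4, takes a point from camera to tool coordinates, whose origin is the TCP and whose axes are the flange's). Camera axes: x right, y up, looking along -z (the intrinsics and any distortion apply to the point x, -y, -z); pixel columns grow to the right and rows downward; lengths in m; the calibration is good to about 2 mm. A picture is of the moment at which its call begins: read the wrist's pose just before it. camera_params takes no time and is no camera call.
- env.job_done(): hands the job in; it is judged then, once.
The state is a dict: "time": time; "joint_pos": joint angles; "qvel": joint speeds; "effort": joint torques, N m; "tcp_pos": TCP position; "ee_rot": TCP orientation; "contact_force": force on the tool from outside, world axes, zero at the start; "ft_torque": the same for the moment, N m; "finger_gap": finger opening in m; "gripper_force": force on a finger pad.
Only numpy, scipy, OpenCV 4.12 (cv2) and the standard library are available. Lean on these libraries where they do the work, as an engineer would, in place of code of your own. Each camera call takes 0.05 s, during which the arm holds its last target. There are 200 camera calls.

## Working session

There is one attempt and no reset: what is moved stays moved. The work goes in short steps, Python scripts to look and compute and a shell command to move; the robot and the scene stay as the last step left them, time stands still between calls to the robot, and variables do not carry over. Pictures are saved under pics/ and viewed, at most 13 in all, crops included, and the job is handed in when it is done.

```bash
mkdir -p pics; ls; python3 - <<'E'
from cell import env
import numpy as np, cv2
np.set_printoptions(precision=4,suppress=True)
for n in("scene","top"):
    o=env.get_obs(); im,d=env.get_image(n); cv2.imwrite(f"pics/{n}0.png",im[:,:,::-1]); np.savez(f"{n}0.npz",im=im,d=d); print(n,env.camera_params(n),(d>0).mean())
print(env.camera_params("wrist"),o["tcp_pos"],o["ee_rot"],env.grasp_offset,o["time"])
E
```

```text
cell.py
inch.py
pics
scene {'mtx': array([[399.5181,   0.    , 250.7646],
       [  0.    , 399.5181, 194.9006],
       [  0.    ,   0.    ,   1.    ]]), 'k1': 0.002751678582630164, 'eye': array([0.2964, 0.0012, 0.9196]), 'orientation': array([ 0.3061,  0.0041, -1.7069])} 0.9960479736328125
top {'mtx': array([[495.5193,   0.    , 251.2699],
       [  0.    , 495.5193, 203.3186],
       [  0.    ,   0.    ,   1.    ]]), 'k1': -0.2121358317793353, 'eye': array([ 0.4589, -0.0048,  1.3557]), 'orientation': array([ 0.0577, -0.0234, -1.5901])} 0.9960174560546875
{'mtx': array([[303.8387,   0.    , 255.5169],
       [  0.    , 303.8387, 190.3759],
       [  0.    ,   0.    ,   1.    ]]), 'k1': 0.02389077865153887, 'mount': array([[-0.0004,  0.9609,  0.277 ,  0.0806],
       [ 1.    ,  0.0006, -0.0007, -0.001 ],
       [-0.0008,  0.277 , -0.9609, -0.1795],
       [ 0.    ,  0.    ,  0.    ,  1.    ]])} [0.2341 0.6057 0.2046] [-3.1398  0.      2.7728] 0.0188 0.05
```

View pics/scene0.png

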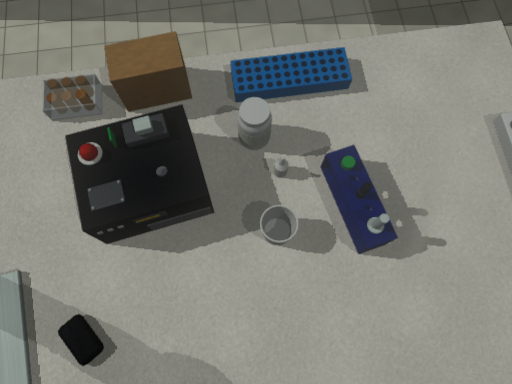

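View pics/top0.png

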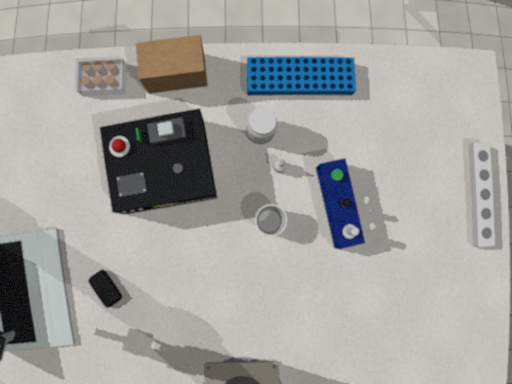

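The scene view shows the analyser at about (140,175) with the hole as a grey spot at (161,171). The pin is at the near end of the rack (376,225), the marker is in the middle and the tube is at (348,162). The beaker is at (279,224). In the top view the hole is at (178,168), the pin at (351,231) and the beaker at (271,220).

```bash
cat > h.py <<'E'
import numpy as np, cv2
from scipy.spatial.transform import Rotation as R
from cell import env
np.set_printoptions(precision=4,suppress=True)
def cam(n,o=None):
    p=env.camera_params(n)
    if n=="wrist":
        T=R.from_euler('xyz',o["ee_rot"]).as_matrix(); M=p["mount"]
        return p,o["tcp_pos"]+T@M[:3,3],T@M[:3,:3]
    return p,p["eye"],R.from_euler('xyz',p["orientation"]).as_matrix()
def rays(uv,n,o=None):
    p,e,Q=cam(n,o); K=p["mtx"]
    q=(np.atleast_2d(uv)-K[:2,2])/K[0,0]; s=q.copy()
    for _ in range(20): s=q/(1+p["k1"]*(s**2).sum(1,keepdims=True))
    return e,np.c_[s[:,0],-s[:,1],-np.ones(len(s))]@Q.T
def plane(uv,z,n,o=None):
    e,d=rays(uv,n,o); return e+d*((z-e[2])/d[:,2])[:,None]
def cloud(d,n,o=None):
    v,u=np.mgrid[:384,:512]; e,r=rays(np.c_[u.ravel(),v.ravel()].astype(float),n,o)
    return (e+r*d.ravel()[:,None]).reshape(384,512,3)
def two(a,b):
    (e,d),(f,g)=a,b; d=d[0];g=g[0]; s=np.linalg.lstsq(np.c_[d,-g],f-e,rcond=None)[0]
    return (e+d*s[0]+f+g*s[1])/2, np.linalg.norm(e+d*s[0]-f-g*s[1])
E
python3 - <<'E'
from h import *
for n,px in(("scene",dict(hole=(161,171),pin=(385,218),beaker=(279,224))),("top",dict(hole=(178,168),pin=(355,231),beaker=(271,220)))):
    z=np.load(n+"0.npz"); im=z["im"]; P=cloud(z["d"],n)
    for k,(u,v) in px.items():
        c=cv2.resize(im[v-32:v+32,u-32:u+32,::-1],(256,256),interpolation=cv2.INTER_CUBIC)
        cv2.imwrite(f"pics/c_{n}_{k}.png",c)
        print(n,k,P[v,u],plane([(u,v)],.14,n)[0])
    # top edge blobs by height
    X=P[...,0];Y=P[...,1];Z=P[...,2]
    print("bench",np.median(Z[300:340,200:300]))
    for k,(u,v),lo,hi in(("beaker rim",px["beaker"],.07,.09),("pin top",px["pin"],.125,.16),("disc",px["pin"],.083,.092),):
        m=(Z>lo)&(Z<hi); w=np.zeros_like(m); w[v-28:v+28,u-28:u+28]=1; m&=w
        (cx,cy),r=cv2.minEnclosingCircle(P[m][:,:2].astype(np.float32)); print(n,k,m.sum(),(cx,cy),r,P[m].mean(0))
a=[cv2.hconcat([cv2.imread(f"pics/c_{n}_{k}.png") for k in("hole","pin","beaker")]) for n in("scene","top")]
cv2.imwrite("pics/crops.png",cv2.vconcat(a))
E
```

```text
scene hole [0.6362 0.1578 0.0968] [0.6184 0.1495 0.14  ]
scene pin [ 0.4548 -0.2873  0.1451] [ 0.4558 -0.2892  0.14  ]
scene beaker [ 0.5031 -0.0901  0.0054] [ 0.4727 -0.0766  0.14  ]
bench -0.0006694455117489673
scene beaker rim 276 (0.49012458324432373, -0.08246318250894547) 0.041975025087594986 [ 0.493  -0.0835  0.0777]
scene pin top 112 (0.4847831428050995, -0.2769508957862854) 0.039345912635326385 [ 0.4584 -0.2827  0.1411]
scene disc 136 (0.4851970374584198, -0.2816885709762573) 0.05310962721705437 [ 0.4631 -0.2793  0.0858]
top hole [0.625  0.1504 0.0966] [0.6193 0.145  0.14  ]
top pin [ 0.455  -0.2895  0.1481] [ 0.455  -0.2914  0.14  ]
top beaker [ 0.4897 -0.0909  0.0047] [ 0.4866 -0.0823  0.14  ]
bench 0.0010805766569976782
top beaker rim 191 (0.4880251884460449, -0.08593832701444626) 0.041943881660699844 [ 0.489  -0.0874  0.0791]
top pin top 76 (0.4854497015476227, -0.27550527453422546) 0.04180656000971794 [ 0.471  -0.2831  0.1424]
top disc 280 (0.47726741433143616, -0.2829552888870239) 0.0687284991145134 [ 0.467  -0.2837  0.0852]
```

View pics/crops.png

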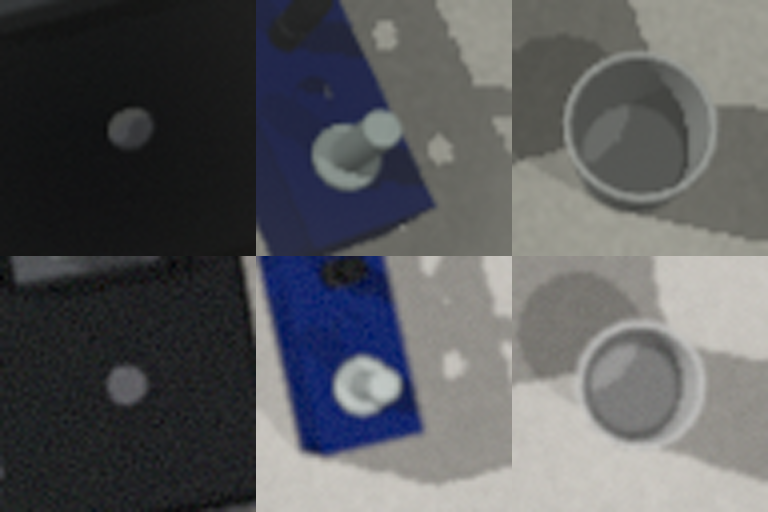

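The crops give sub-pixel centres. Hole: scene (161.8,171.3), top (177.8,168.3). Pin top: scene (384,218.5), top (354.5,230.8). Pin disc: scene (375.8,225.2), top (350.5,231.5).

I'll swing clockwise in an arc with the tool raised.

```bash
python3 - <<'E'
from h import *
for k,a,b,z in(("hole",(161.8,171.3),(177.8,168.3),.14),("pintop",(384,218.5),(354.5,230.8),.146),("disc",(375.8,225.2),(350.5,231.5),.086)):
    print(k,plane(a,z,"scene")[0],plane(b,z,"top")[0],*two(rays(a,"scene"),rays(b,"top")))
for n in("scene","top"):
    z=np.load(n+"0.npz"); im=z["im"].astype(int); P=cloud(z["d"],n)
    m=(im[...,2]>1.8*im[...,0])&(im[...,2]>im[...,1]+25)&(abs(P[...,2]-.08)<.006)&(P[...,0]<.7)
    r=cv2.minAreaRect(P[m][:,:2].astype(np.float32)); c,s=cv2.PCACompute(P[m][:,:2].astype(np.float32),None); print("rack",m.sum(),r,c,s[0])
E
python3 inch.py '-0.055 0 -0.02 0.09;-0.055 0 -0.02 0.09;-0.055 0 -0.02 0.09;-0.055 0 -0.02 0.09;-0.055 0 0 0.09;-0.055 0 0 0.09;-0.055 0 0 0.09;-0.055 0 0 0.09' 0.06
```

```text
hole [0.6175 0.1479 0.14  ] [0.6186 0.1455 0.14  ] [0.6186 0.147  0.1379] 0.0026096922430771776
pintop [ 0.4539 -0.2847  0.146 ] [ 0.4555 -0.2887  0.146 ] [ 0.4561 -0.2909  0.1321] 0.0023831929014890684
disc [ 0.4541 -0.2861  0.086 ] [ 0.4538 -0.2921  0.086 ] [ 0.4551 -0.2924  0.0745] 0.0051400064601574294
rack 1889 ((0.5285840630531311, -0.270174503326416), (0.2257508486509323, 0.0700216218829155), 11.594793319702148) [[ 0.5204 -0.2649]] [0.9792 0.2028]
rack 1668 ((0.5280834436416626, -0.27219417691230774), (0.22526687383651733, 0.07057660073041916), 11.530583381652832) [[ 0.5315 -0.2696]] [0.9801 0.1983]
time: 1.1
tcp_pos: [0.569, 0.3327, 0.2848]
ee_rot: [-3.141, 0.0, 2.05]
contact_force: [0.3, 0.6, -0.1]
finger_gap: 0.0602
gripper_force: 0.0
```

```bash
python3 - <<'E'
from h import *
o=env.get_obs(); im,d=env.get_image("wrist"); cv2.imwrite("pics/w1.png",im[:,:,::-1]); np.savez("w1.npz",im=im,d=d,**{k:o[k] for k in("tcp_pos","ee_rot")})
E
```

```text
(no output)
```

View pics/w1.png

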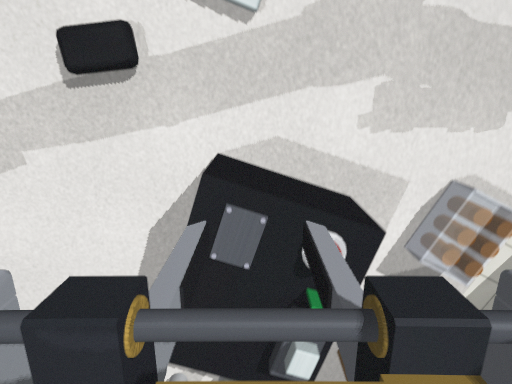

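The wrist view looks back along tool +x. The analyser is at about (270,260), and the gripper hides the hole below it. I'll carry on past the hole and look again.

```bash
python3 inch.py '-0.055 0 0 0.09;-0.055 0 0 0.09;-0.055 0 0 0.09;-0.055 0 0 0.09;-0.055 0 0 0.09;0 0 0 0' && python3 - <<'E'
from h import *
o=env.get_obs(); im,d=env.get_image("wrist"); cv2.imwrite("pics/w2.png",im[:,:,::-1]); np.savez("w2.npz",im=im,d=d,**{k:o[k] for k in("tcp_pos","ee_rot")})
E
```

```text
time: 1.9
tcp_pos: [0.6494, 0.0667, 0.2854]
ee_rot: [-3.141, 0.004, 1.593]
contact_force: [-0.8, 0.5, -0.1]
finger_gap: 0.0602
gripper_force: 0.0
```

View pics/w2.png

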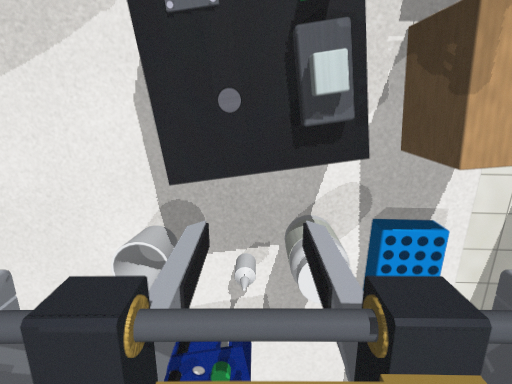

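The hole is clear at about (229,100). The rack end at (205,360) is mostly behind the gripper. I'll measure the hole, then move past the pin for a wrist look at it.

```bash
python3 - <<'E'
from h import *
z=np.load("w2.npz"); g=cv2.cvtColor(z["im"],cv2.COLOR_RGB2GRAY); w=g[75:125,205:255]; print(w.min(),w.max(),np.median(w))
t,m=cv2.threshold(w,0,255,cv2.THRESH_OTSU); c=max(cv2.findContours(m,0,1)[0],key=cv2.contourArea)
M=cv2.moments(c); e=cv2.minEnclosingCircle(c); ce=np.array([M["m10"]/M["m00"],M["m01"]/M["m00"]])+(205,75); print(ce,e,cv2.boundingRect(c))
P=plane(c[:,0].astype(float)+(205,75),.14,"wrist",z); print("size",np.ptp(P,0),plane(ce,.14,"wrist",z),plane(np.array(e[0])+(205,75),.14,"wrist",z))
C=cloud(z["d"],"wrist",z); print("z top",C[100,190],C[100,260],C[100,229])
p=plane(ce,.14,"wrist",z)[0]
E
python3 inch.py '0 0 0 -0.18;-0.049 -0.0325 0 0;-0.049 -0.0325 0 0;-0.049 -0.0325 0 0;-0.049 -0.0325 0 0;-0.049 -0.0325 0 0;-0.049 -0.0325 0 0;-0.049 -0.0325 0 0' && python3 inch.py '-0.049 -0.0325 0 0;0 0 0 0' && python3 - <<'E'
from h import *
o=env.get_obs(); im,d=env.get_image("wrist"); cv2.imwrite("pics/w3.png",im[:,:,::-1]); np.savez("w3.npz",im=im,d=d,**{k:o[k] for k in("tcp_pos","ee_rot")})
E
```

```text
29 111 42.0
[228.9633  99.7396] ((23.579364776611328, 24.865079879760742), 12.142309188842773) (13, 13, 23, 25)
size [0.0225 0.0235 0.    ] [[0.6203 0.1484 0.14  ]] [[0.6199 0.1482 0.14  ]]
z top [0.5806 0.1471 0.1401] [0.652  0.1488 0.1395] [0.6166 0.1482 0.0954]
time: 2.95
tcp_pos: [0.4996, -0.3087, 0.2853]
ee_rot: [3.141, -0.001, 1.787]
contact_force: [0.8, 0.1, 0.9]
finger_gap: 0.0602
gripper_force: 0.0
time: 3.2
tcp_pos: [0.4751, -0.3681, 0.2854]
ee_rot: [-3.14, 0.002, 1.777]
contact_force: [-0.1, 0.5, -0.3]
finger_gap: 0.0599
gripper_force: 0.0
```

View pics/w3.png

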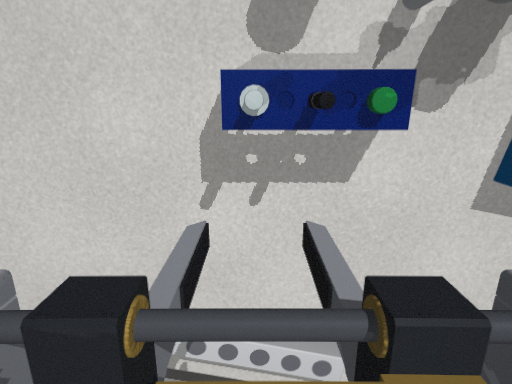

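The wrist view shows the pin at the left end of the rack: handle top at about (254,98), disc at (254,100). The marker is at (322,100) and the tube at (383,100).

```bash
cat > pinm.py <<'E'
from h import *
z=np.load("w3.npz"); im=z["im"].astype(int); w=im[78:122,232:278]
m=((w[...,0]>110)).astype(np.uint8); c=max(cv2.findContours(m,0,1)[0],key=cv2.contourArea); e=cv2.minEnclosingCircle(c)
P=plane(np.array(e[0])+(232,78),.086,"wrist",z)[0]; Q=plane(c[:,0].astype(float)+(232,78),.086,"wrist",z)
print("disc",e,P,np.ptp(Q,0), "mean",Q.mean(0)); 
C=cloud(z["d"],"wrist",z); t=C[78:122,232:278]; k=t[...,2]>.139; print("top",k.sum(),t[k].mean(0),np.ptp(t[k],0))
T=R.from_euler('xyz',z["ee_rot"]).as_matrix()
print("tool delta",T.T@(np.array([P[0],P[1],.122-env.grasp_offset])-z["tcp_pos"]))
E
python3 pinm.py
```

```text
disc ((22.187150955200195, 21.74580955505371), 15.51146411895752) [ 0.456  -0.2873  0.086 ] [0.0345 0.0345 0.    ] mean [ 0.4559 -0.2873  0.086 ]
top 311 [ 0.4556 -0.2884  0.1523] [0.019  0.019  0.3211]
tool delta [ 0.0834 -0.0018  0.182 ]
```

The wrist gives the pin at (0.456,-0.287), which agrees with the rack geometry (0.455,-0.286).

```bash
python3 inch.py '0.0415 -0.001 0 0;0.0415 -0.001 0 0;0 0 0.05 0;0 0 0.05 0;0 0 0.05 0;0 0 0.032 0;0 0 0 0' && python3 inch.py '0 0 0 0;0 0 0 0;0 0 0 0;0 0 0 0;0 0 0 0;0 0 0 0' 0 40
```

```text
time: 4.12
tcp_pos: [0.458, -0.2795, 0.1014]
ee_rot: [-3.139, -0.005, 1.787]
contact_force: [-0.3, -0.1, 1.0]
finger_gap: 0.0599
gripper_force: 0.0
time: 4.88
tcp_pos: [0.4582, -0.2836, 0.1039]
ee_rot: [3.141, 0.0, 1.783]
contact_force: [-1.3, 0.3, 5.5]
finger_gap: 0.0191
gripper_force: 40.0
```

```bash
python3 inch.py '0 0 -0.02 0;0 0 -0.04 0;0 0 -0.05 0;0 0 -0.05 0;0 0 -0.04 0;0 0 0 0' && python3 inch.py '0.0485 0.031 0 0;0.0485 0.031 0 0;0.0485 0.031 0 0;0.0485 0.031 0 0;0.0485 0.031 0 0;0.0485 0.031 0 0;0.0485 0.031 0 0;0.0485 0.031 0 0' && python3 inch.py '0 0 0 0;0 0 0 0' && python3 - <<'E'
from h import *
o=env.get_obs(); im,d=env.get_image("wrist"); cv2.imwrite("pics/w4.png",im[:,:,::-1]); np.savez("w4.npz",im=im,d=d,**{k:o[k] for k in("tcp_pos","ee_rot")})
E
```

```text
time: 5.62
tcp_pos: [0.4597, -0.2845, 0.3062]
ee_rot: [3.137, 0.004, 1.783]
contact_force: [0.5, -0.2, -1.1]
finger_gap: 0.0192
gripper_force: 40.0
time: 6.62
tcp_pos: [0.6186, 0.1498, 0.3014]
ee_rot: [-3.139, 0.0, 1.783]
contact_force: [0.4, 0.2, -1.2]
finger_gap: 0.0192
gripper_force: 40.0
time: 6.88
tcp_pos: [0.6181, 0.1472, 0.3016]
ee_rot: [-3.138, 0.001, 1.783]
contact_force: [-0.1, -0.8, -0.1]
finger_gap: 0.0195
gripper_force: 40.0
```

View pics/w4.png

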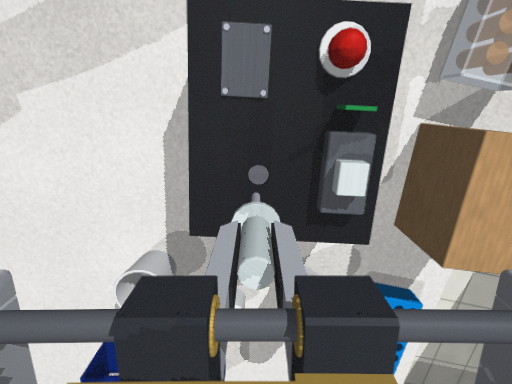

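The tip is just below the hole: tip at about (256,194), hole at (258,175), and the disc is centred near (257,215).

```bash
cat > tip.py <<'E'
import sys
from h import *
z=np.load(sys.argv[1]); g=cv2.cvtColor(z["im"],cv2.COLOR_RGB2GRAY); u0,v0,h=250-25,160,30
D=z["d"]; C=cloud(D,"wrist",z); zt=z["tcp_pos"][2]-.0932
w=(C[150:215,225:290,2]>zt-.012)&(C[150:215,225:290,2]<zt+.05)&(D[150:215,225:290]>0)
v,u=np.nonzero(w); v=v+150;u=u+225; vm=v.min(); print("tip rows",[(r,u[v==r].min(),u[v==r].max(),round(float(C[r,int(u[v==r].mean()),2]),4)) for r in range(vm,vm+10) if (v==r).any()])
hole=g[155:192,235:285]; t,m=cv2.threshold(hole,0,255,cv2.THRESH_OTSU); c=max(cv2.findContours(m,0,1)[0],key=cv2.contourArea); e=cv2.minEnclosingCircle(c); hp=np.array(e[0])+(235,155)
H=plane(hp,.14,"wrist",z)[0]; print("hole",hp,e[1],H)
tp=np.array([(u[v==vm+3].min()+u[v==vm+3].max())/2, vm+4.0]); Tp=plane(tp,zt,"wrist",z)[0]; print("tip",tp,Tp)
T=R.from_euler('xyz',z["ee_rot"]).as_matrix(); print("tip in tool",T.T@(Tp-z["tcp_pos"]),"hole-tip in tool",T.T@(H-Tp))
x=cv2.resize(z["im"][150:225,215:300,::-1],None,fx=6,fy=6,interpolation=cv2.INTER_CUBIC); cv2.imwrite(f"pics/{sys.argv[1][:2]}z.png",x)
E
python3 tip.py w4.npz
```

```text
tip rows [(193, np.int64(253), np.int64(257), 0.2123), (194, np.int64(252), np.int64(258), 0.2137), (195, np.int64(252), np.int64(259), 0.2178), (196, np.int64(252), np.int64(259), 0.2213), (197, np.int64(252), np.int64(259), 0.2236), (198, np.int64(252), np.int64(259), 0.2263), (199, np.int64(251), np.int64(259), 0.2295), (200, np.int64(251), np.int64(259), 0.2341), (201, np.int64(251), np.int64(259), 0.2367)]
hole [258. 174.] 10.049975395202637 [0.6199 0.1488 0.14  ]
tip [255.5 197. ] [0.6186 0.1421 0.2084]
tip in tool [-0.005  -0.0003  0.0932] hole-tip in tool [0.0064 0.0029 0.0684]
```

View pics/w4z.png

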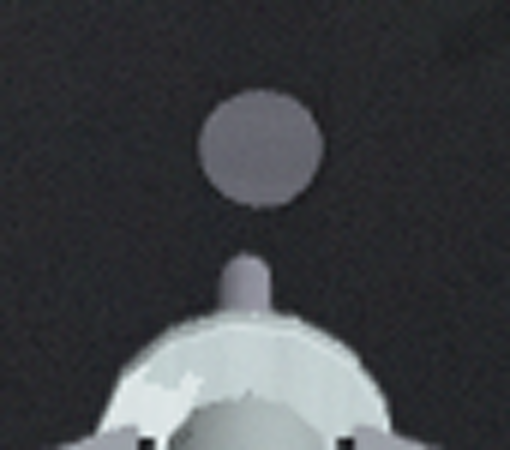

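The close-up shows the rod end centred near (255.5,197) and the hole centre at (258,174). That puts the tip 6.5 mm and 3 mm short in tool x and y.

```bash
python3 inch.py '0.0065 0.003 0 0;0 0 0 0;0 0 0.025 0;0 0 0.03 0;0 0 0 0;0 0 0 0' && python3 - <<'E'
from h import *
o=env.get_obs(); im,d=env.get_image("wrist"); cv2.imwrite("pics/w5.png",im[:,:,::-1]); np.savez("w5.npz",im=im,d=d,**{k:o[k] for k in("tcp_pos","ee_rot")})
cv2.imwrite("pics/w5z.png",cv2.resize(im[150:225,215:300,::-1],None,fx=6,fy=6,interpolation=cv2.INTER_CUBIC))
E
```

```text
time: 7.68
tcp_pos: [0.6213, 0.1549, 0.2497]
ee_rot: [3.14, -0.0, 1.782]
contact_force: [-0.3, -0.3, -0.1]
finger_gap: 0.0193
gripper_force: 40.0
```

View pics/w5z.png

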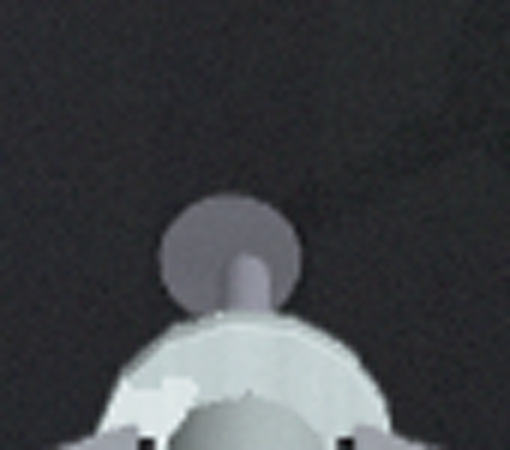

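The tip now lies inside the hole's outline: tip at about (256.3,196.8), hole centre at about (253.3,193.5).

```bash
python3 - <<'E'
from h import *
z=np.load("w5.npz"); H=plane((253.3,193.5),.14,"wrist",z)[0]; zt=z["tcp_pos"][2]-.0939
P=plane((256.3,196.8),zt,"wrist",z)[0]; T=R.from_euler('xyz',z["ee_rot"]).as_matrix(); print(H,P,T.T@(H-P))
E
```

```text
[0.6204 0.1481 0.14  ] [0.6229 0.1501 0.1558] [-0.0015 -0.0029  0.0158]
```

```bash
python3 inch.py '-0.0015 -0.003 0 0;0 0 0 0;0 0 0.02 0;0 0 0.02 0;0 0 0.01 0;0 0 0 0;0 0 0 0'; python3 -c "
from cell import env
for i in range(1): o=env.get_obs(); print(o['tcp_pos'],o['contact_force'])"
```

```text
time: 8.6
tcp_pos: [0.6186, 0.153, 0.1993]
ee_rot: [3.14, -0.0, 1.783]
contact_force: [-0.5, -0.4, -0.4]
finger_gap: 0.0193
gripper_force: 40.0
[0.61857585 0.15302608 0.19933092] [-0.52162287 -0.36828478 -0.36045142]
```

Tip is at 0.105 with no side force. I need another 23 mm.

```bash
python3 inch.py '0 0 0.01 0;0 0 0.01 0;0 0 0.004 0;0 0 0 0;0 0 0 0;0 0 0 0;0 0 0 0' && python3 - <<'E'
from h import *
o=env.get_obs(); print(o["tcp_pos"],o["contact_force"])
for n in("scene","top"):
    im,d=env.get_image(n); np.savez(n+"1.npz",im=im,d=d); C=cloud(d,n); C0=cloud(np.load(n+"0.npz")["d"],n)
    a=(C[...,2]-C0[...,2]); m=(a>.01)&(C[...,2]<.1)&(C[...,0]<.56)&(C[...,1]>.03)&(C[...,1]<.3); print(n,m.sum(),C[m].mean(0) if m.any() else None, np.ptp(C[m],0) if m.any() else None)
E
```

```text
time: 9.48
tcp_pos: [0.6189, 0.153, 0.1753]
ee_rot: [3.139, -0.0, 1.783]
contact_force: [0.5, 0.7, 5.1]
finger_gap: 0.0194
gripper_force: 40.0
[0.6189 0.153  0.1753] [0.5111 0.6856 5.0733]
scene 1282 [0.5106 0.1317 0.0311] [0.0674 0.1445 0.0478]
top 901 [0.4998 0.1222 0.0295] [0.5042 0.1554 0.0937]
```

A new 145 mm wide object has appeared in front of the analyser, about 31 mm high, so the tray has sprung out. I'll pull the pin and carry it over the beaker.

```bash
python3 inch.py '0 0 -0.015 0;0 0 -0.025 0;0 0 -0.03 0;0 0 -0.03 0;0 0 -0.03 0;0 0 0 0' && python3 inch.py '-0.04 -0.0355 0 0;-0.04 -0.0355 0 0;-0.04 -0.0355 0 0;-0.04 -0.0355 0 0;-0.04 -0.0355 0 0;0 0 0.03 0;0 0 0.03 0;0 0 0 0' && python3 inch.py '0 0 0 0' && python3 - <<'E'
from h import *
o=env.get_obs(); im,d=env.get_image("wrist"); cv2.imwrite("pics/w6.png",im[:,:,::-1]); np.savez("w6.npz",im=im,d=d,**{k:o[k] for k in("tcp_pos","ee_rot")})
C=cloud(d,"wrist",o); m=(abs(C[...,2]-.08)<.004)&(np.hypot(C[...,0]-.489,C[...,1]+.085)<.06); 
(c,r)=cv2.minEnclosingCircle(C[m][:,:2].astype(np.float32)); print(m.sum(),c,r)
E
```

```text
time: 10.32
tcp_pos: [0.6183, 0.1529, 0.3067]
ee_rot: [3.139, -0.0, 1.783]
contact_force: [0.3, 0.0, -1.6]
finger_gap: 0.0193
gripper_force: 40.0
time: 11.32
tcp_pos: [0.4834, -0.0794, 0.2419]
ee_rot: [-3.134, -0.002, 1.782]
contact_force: [-0.5, -0.7, -0.3]
finger_gap: 0.0192
gripper_force: 40.0
time: 11.45
tcp_pos: [0.4864, -0.0798, 0.2447]
ee_rot: [-3.141, -0.0, 1.783]
contact_force: [-0.1, -0.3, -0.2]
finger_gap: 0.0192
gripper_force: 40.0
673 (0.48871806263923645, -0.08475500345230103) 0.04174843430519104
```

View pics/w6.png

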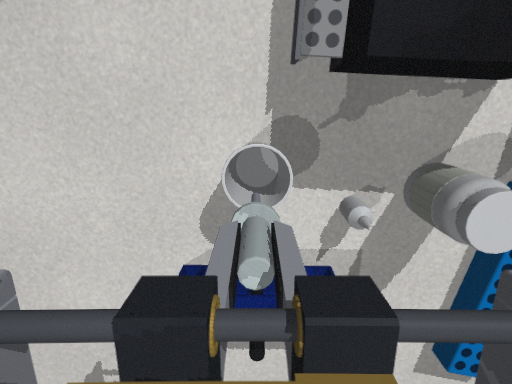

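The rod tip lies inside the beaker outline: rim centre at about (258,177), tip near (256,197). The tray can be seen out at the top (325,30). The beaker measures (0.4887,-0.0848), so the tip is centred to within about 1.5 mm.

```bash
python3 inch.py '0 0 0.03 0;0 0 0.04 0;0 0 0.04 0;0 0 0.02 0;0 0 0.006 0;0 0 0 0;0 0 0 0;0 0 0 0'
```

```text
time: 12.5
tcp_pos: [0.4872, -0.0799, 0.1093]
ee_rot: [3.14, 0.0, 1.783]
contact_force: [-0.4, 0.6, -0.8]
finger_gap: 0.0198
gripper_force: 40.0
```

Tip is at about 0.0155, so I'll go 8 mm further and then release.

```bash
python3 inch.py '0 0 0.004 0;0 0 0.004 0;0 0 0 0;0 0 0 0' && python3 inch.py '0 0 0 0;0 0 0 0;0 0 0 0;0 0 0 0;0 0 0 0;0 0 0 0;0 0 0 0;0 0 0 0' 0.075
```

```text
time: 13.0
tcp_pos: [0.4864, -0.0799, 0.1004]
ee_rot: [-3.141, -0.0, 1.783]
contact_force: [0.0, -0.0, -0.7]
finger_gap: 0.0191
gripper_force: 40.0
time: 14.0
tcp_pos: [0.4865, -0.0799, 0.1004]
ee_rot: [-3.141, -0.0, 1.783]
contact_force: [-0.4, 0.7, -0.3]
finger_gap: 0.0751
gripper_force: 0.0
```

```bash
python3 inch.py '0 0 0 0;0 0 0 0;0 0 -0.01 0;0 0 -0.03 0;0 0 -0.05 0;0 0 -0.05 0;0 0 -0.05 0;0 0 0 0' 0.094 && python3 inch.py '-0.06 0 0 0;-0.06 0 0 0;-0.06 0 0 0;0 0 0 0' && python3 - <<'E'
from h import *
im,d=env.get_image("scene"); print(env.get_obs()["time"])
C=cloud(d,"scene"); m=(abs(C[...,2]-.079)<.006)&(np.hypot(C[...,0]-.489,C[...,1]+.085)<.06); print(cv2.minEnclosingCircle(C[m][:,:2].astype(np.float32)))
m=(C[...,2]>.125)&(C[...,2]<.17)&(np.hypot(C[...,0]-.489,C[...,1]+.085)<.08); print("pin top",m.sum(),C[m].mean(0))
cv2.imwrite("pics/end.png",cv2.resize(im[100:270,60:320,::-1],None,fx=3,fy=3))
E
```

```text
time: 15.0
tcp_pos: [0.4888, -0.0806, 0.2947]
ee_rot: [3.133, 0.002, 1.783]
contact_force: [-0.5, -0.7, -0.6]
finger_gap: 0.0941
gripper_force: 0.0
time: 15.5
tcp_pos: [0.5227, -0.2615, 0.2893]
ee_rot: [-3.139, 0.002, 1.775]
contact_force: [-0.1, 0.4, 0.4]
finger_gap: 0.0938
gripper_force: 0.0
15.55
((0.4899783432483673, -0.08219893276691437), 0.04195590689778328)
pin top 88 [ 0.4868 -0.0805  0.1382]
```

View pics/end.png

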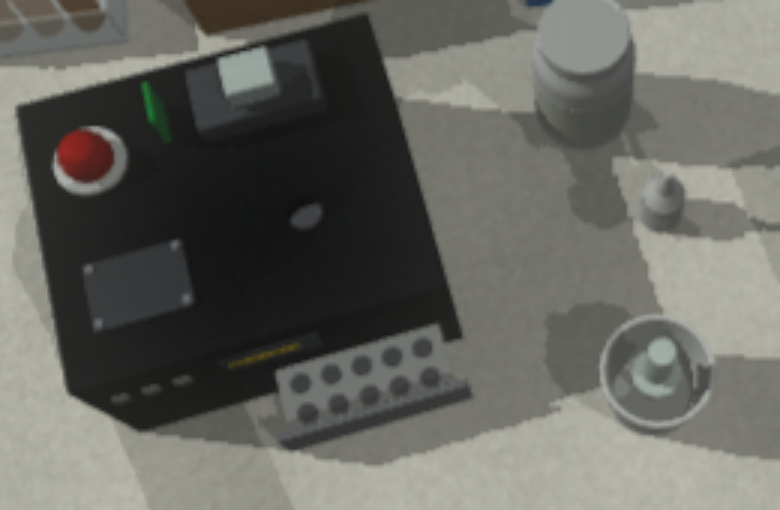

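The picture shows the tray out at (370,385) and the beaker upright at (655,375) with the pin standing in it. I'll let it settle briefly and check once more.

```bash
python3 inch.py '0 0 0 0;0 0 0 0;0 0 0 0;0 0 0 0;0 0 0 0;0 0 0 0;0 0 0 0;0 0 0 0' && python3 - <<'E'
from h import *
im,d=env.get_image("scene"); C=cloud(d,"scene")
m=(abs(C[...,2]-.079)<.006)&(np.hypot(C[...,0]-.489,C[...,1]+.085)<.06); print(cv2.minEnclosingCircle(C[m][:,:2].astype(np.float32)))
m=(C[...,2]>.125)&(C[...,2]<.17)&(np.hypot(C[...,0]-.489,C[...,1]+.085)<.08); print("pin top",m.sum(),C[m].mean(0),C[m].max(0))
print(env.job_done())
E
```

```text
time: 16.55
tcp_pos: [0.5243, -0.2559, 0.2904]
ee_rot: [-3.142, -0.0, 1.783]
contact_force: [0.4, -0.5, -0.1]
finger_gap: 0.0939
gripper_force: 0.0
((0.4899328052997589, -0.08210988342761993), 0.0418606661260128)
pin top 88 [ 0.4868 -0.0807  0.1381] [ 0.4975 -0.0719  0.1431]
the job is handed in; nothing more can be done
None
```

The job is handed in at about 16.6 s: the latch tripped, the tray is out, and the pin stands tip down in the upright beaker, unmoved in a check 1 s after release, with the robot clear.

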